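# Shut and lock the thermal cycler

## Robot

A 6-joint arm with a two-finger parallel gripper is mounted at the origin on the work surface. World frame = base frame: x ahead of the robot, y to its left, z up, the work surface at z = 0. Lengths are in m, angles in rad, forces in N, time in s.
With the tool pointing down it reaches from about 0.275 to 0.75 m from the base axis. Payload 10.2 kg.
Tool frame: the origin (TCP) lies midway between the tips of the shut fingers; the grasp point (between the pads) lies 19 mm behind it (env.hold_point_z is the distance from the TCP to the grasp point, in m); x points along the fingers, z is the direction in which the jaws open and shut, and the axes are right-handed (so a half turn about x gives the same grasp; the last joint's range is limited). The gripper opens to 85 mm and grips with 20 to 120 N. Pads are 22 mm wide; open, the fingers measure 114 mm over their backs; the gripper's body (76 mm by 85 mm) begins 54 mm behind the grasp point. The pads swing forward as they close: fully open they stand 13 mm farther back than shut.
Start: joints at [-1.456, 0.313, 1.498, -0, 1.331, -0.223], TCP at [0.174, -0.495, 0.231] pointing down, gripper open.
Joint ranges: [-2.94, 2.94], [-0.97, 2.17], [0.19, 2.56], [-1.23, 4.37], [0.02, 3.11], [-2.88, 2.88]. Speed limits (rad/s): [2.39, 2.39, 3.01, 3.14, 3.14, 3.14].

## Interface

Orientations are given as a unit quaternion [x, y, z, w].
In Python, from bench import env, kinematics, monitor, eyes, job gives the robot as it stands. The module is installed in compiled form; this text tells all that it offers. Calls block until the motion is done:
- env.reach(position, orientation): joint-space move of the TCP to a pose.
- env.movel(position, velocity=0.15, frame=None, guard=None): straight line of the TCP; frame=None keeps the orientation; velocity is the mean speed in m/s. With guard (N) it stops when the force on the tool has changed by that much, and returns True; else False.
- env.set_joints(angles): joint-space move.
- env.release() and env.close_gripper(effort=None): open the fingers fully, or close them until they stop; effort is the grip in N (None keeps the last).
- env.hold(seconds).
- kinematics.ik(position, orientation): joint angles nearest the present ones, or None.
- monitor.sense(): the state.
- eyes.grab_frame(name): name is "scene" or "top"; returns a dict with "frame" (480x640x3 uint8, red, green, blue), "mtx" (3x3 intrinsics, pixels), "k1" (the pictures are not rectified: a ray, as slopes to the right and down, at radius r is drawn at 1 + k1 r^2 times it, then the intrinsics apply), "view" (4x4, takes a point from world to camera coordinates). Camera axes: x right, y down, z forward; pixel columns grow to the right and rows downward; lengths in m; the calibration is good to about 2 mm. A picture is of the moment at which its call begins. There is no depth.
A pose or a line that the arm cannot do raises env.MotionError and nothing moves.
- job.hand_in(): hands the job in, once; it reports no verdict.
The state is a dict: "clock": time; "joints": joint angles; "qvel": joint speeds; "joint_efforts": joint torques, N m; "position": TCP position; "ee_rot": TCP orientation; "contact_force": force on the tool from outside, world axes, zero at the start; "ft_torque": the same for the moment, N m; "finger_gap": opening from 0.0 (shut) to 1.0 (fully open).
Only numpy, scipy, OpenCV 4.12 (cv2) and the standard library are available. Lean on these libraries where they do the work, as an engineer would, in place of code of your own. Each camera call takes 0.05 s, during which the arm holds its last target.

## Task

The sample plate is loaded in the thermal cycler in front of you, but its lid is open and the lid lock has been left part-way along its track. Right and left being as seen from the robot, push the lock grip back to its right-hand (unlocked) end stop, ease the lid down until it is fully shut without slamming it, then slide the lock grip all the way to its left-hand (locked) end stop. Leave the things standing around the machine where they are.

Things in the scene. Friction and masses are not known exactly. Their poses are not given: they have to be found in the camera images.
- cycler: Light grey bench thermal cycler, fixed, 335 mm deep, 260 mm wide, its front with the lock roughly facing the robot. Origin at bench height, under the middle of the lock track; x points to its rear (away from the robot), y to its left as the robot sees it, z up. A front console, flat top 90 mm above the bench, spans x = -45 to 70 mm; the lid is behind it.
- track_mid (a point): Middle of the lock track, on the console top: machine x = 0, y = 0, 90 mm above the bench. The track runs along the machine's y, with a 6 mm high steel end-stop block at each end (y = -55 and 55 mm). The small display to its left and the keys to its right are flat and not needed.
- lock_grip (a point): Centre of the top of the lock grip, 135 mm above the bench, at machine x = 0: a dark upright block, 28 mm along x, 20 mm along y (its sliding direction), 44 mm tall. A steel bolt, 18 mm wide, 8 mm thick, top 128 mm above the bench, reaches from it to x = 56 mm. The grip can be pushed with shut fingers from either side: the space there is free down to the console and its low stops.
- lock (a joint): Lock grip along its track, m: 0 = right-hand (-y) end stop, unlocked; 0.07 = left-hand (+y) end stop, locked. Grip at machine y = value - 0.035. About 2 N of friction; it stays where left. Above about 0.017 the bolt is in the way of the open lid's tongue, and the lid stops 0.09 rad short of shut; once the lid is shut the bolt passes over the tongue.
- lid (a joint): Opening angle of the lid, rad: 0 is fully shut; it grows as the lid's front edge rises. It starts at 0.6 to 0.95. The hinge is stiff: the lid stays at any angle, and about 3 to 8 N pressed down near its front edge closes it.
- lid_hinge (a point): Middle of the lid's hinge line, at the rear: machine x = 245 mm, y = 0, 115 mm above the bench; the line runs along the machine's y. The lid is a light grey slab 185 mm from hinge to front edge, 200 mm wide, 40 mm thick; shut, its underside is 115 mm and its top 155 mm above the bench.
- lid_tongue (a point): Middle of the front edge of the flat steel tongue that sticks 22 mm out of the lid's front edge, low down: 64 mm wide, 7 mm thick, from 9 mm right to 55 mm left of the machine's middle. Shut, this point is at machine x = 38 mm, y = 23 mm, 112 mm above the bench.
- lid_top (a point): Point on the lid's outer (top) face, in the middle of its width, 150 mm from the hinge and so 35 mm from the front edge; a good place to press. It moves with the lid: shut, it lies 155 mm above the bench.
- tube_rack: Bystander: white tube rack, 75 x 110 mm, 57 mm high, loose beside the machine. Origin at the centre of its underside.
- tip_box: Bystander: grey pipette-tip box with a clear lid, 85 x 115 mm, 70 mm high, loose beside the machine. Origin at the centre of its underside.
- bottle: Bystander: brown reagent bottle, 60 mm across, 120 mm high, loose beside the machine. Origin at the centre of its underside.

How it is judged:
By the outcome, as a careful person would: the job done as asked, in the order asked, and still so for the second after the job is handed in, with the robot touching nothing.
It also fails if it takes over 53 s, if anything falls off the work surface, if the arm or the gripper's body presses on something with over 40 N, if the wrist force passes 120 N, or if a joint passes its speed limit or range.

## Working session

There is one attempt and no reset: what is moved stays moved. The work goes in short steps, each a Python script; the robot and the scene stay as the last script left them, time stands still between calls to the robot, and variables do not carry over. Pictures are saved under pics/ and viewed, and the job is handed in when it is done.

```bash
mkdir -p pics; cat > h.py <<'E'
from bench import env, kinematics, monitor, eyes, job
import numpy as np, cv2
def snap(cam,fn):
    d=eyes.grab_frame(cam); cv2.imwrite('pics/'+fn+'.png',d['frame'][:,:,::-1]); np.savez('pics/'+fn+'.npz',**d); return d
def load(fn): return dict(np.load('pics/'+fn+'.npz'))
def proj(d,P):
    P=np.atleast_2d(P); c=(d['view'][:3,:3]@P.T).T+d['view'][:3,3]
    s=c[:,:2]/c[:,2:]; s=s*(1+d['k1']*(s**2).sum(1,keepdims=True))
    return s@np.diag([d['mtx'][0,0],d['mtx'][1,1]])+d['mtx'][:2,2]
def ray(d,uv):
    D=np.array([float(d['k1']),0,0,0,0]) 
    s=cv2.undistortPoints(np.array([[uv]],float),d['mtx'],D)[0,0]
    R=d['view'][:3,:3]; t=d['view'][:3,3]
    return -R.T@t, R.T@np.array([s[0],s[1],1])
def atz(d,uv,z):
    o,v=ray(d,uv); return o+v*(z-o[2])/v[2]
E
python3 - <<'E'
from h import *
for c in('scene','top'):
    d=snap(c,c+'0'); print(c,d['mtx'],d['k1'],d['view'])
s=monitor.sense(); print(s)
E
```

```text
scene [[511.94764827   0.         320.95668787]
 [  0.         511.94764827 252.80496518]
 [  0.           0.           1.        ]] -0.06417394576806251 [[-0.94907015  0.31493819 -0.00893222  0.60455149]
 [ 0.21183223  0.61685993 -0.75803096 -0.0833628 ]
 [-0.23322297 -0.72131669 -0.65215741  1.51834741]
 [ 0.          0.          0.          1.        ]]
top [[573.74323308   0.         309.17844724]
 [  0.         573.74323308 241.02947135]
 [  0.           0.           1.        ]] -0.00700166015748146 [[-0.00588859 -0.99975369  0.0213983   0.03487637]
 [-0.99721721  0.00428062 -0.07442794  0.63152586]
 [ 0.07431801 -0.02177703 -0.99699679  1.4124127 ]
 [ 0.          0.          0.          1.        ]]
{'clock': 0.1, 'joints': array([-1.45639209e+00,  3.13374014e-01,  1.49835216e+00, -1.31626158e-05,
        1.33102637e+00, -2.23431146e-01]), 'qvel': array([ 7.48732059e-04, -2.08847160e-03, -1.97902530e-03, -5.25193456e-05,
       -2.79839900e-03, -5.90172333e-04]), 'joint_efforts': array([ 3.00247892e-03, -4.12900579e+01, -2.60141391e+01, -2.36024134e-04,
        3.00119958e-03, -1.80151676e-05]), 'position': array([ 0.17395145, -0.49509587,  0.23080593]), 'ee_rot': array([ 0.40912723,  0.57721907, -0.40852258,  0.57666485]), 'contact_force': array([-0.14364878, -0.20291399,  0.09553653]), 'ft_torque': array([-0.05532686,  0.03340425, -0.00773386]), 'finger_gap': 1.001083436557779}
```

View pics/scene0.png

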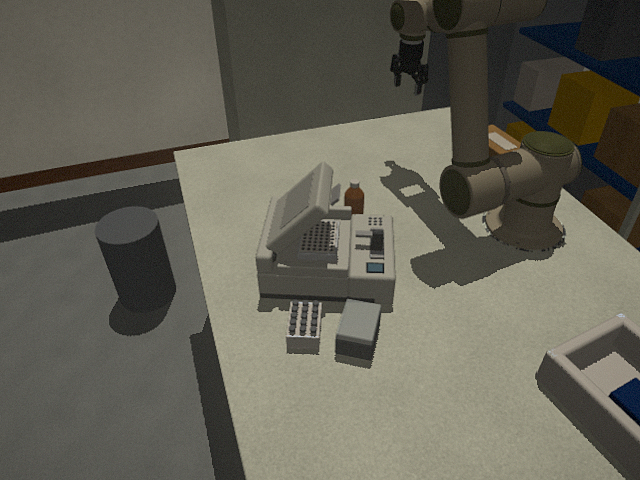

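View pics/top0.png

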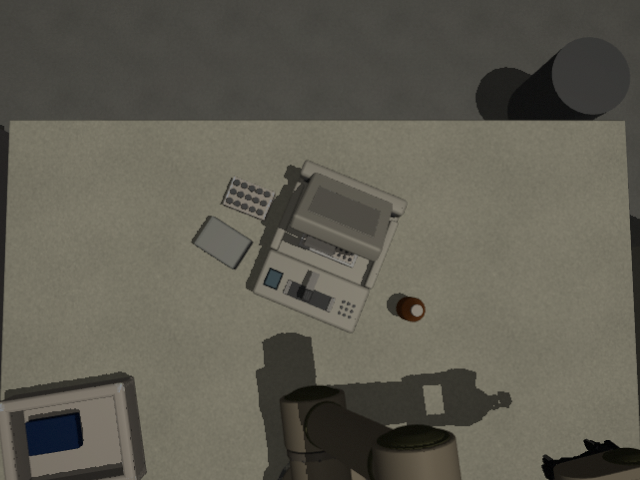

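```bash
python3 - <<'E'
import cv2
a=cv2.imread('pics/top0.png')[150:340,230:430]; cv2.imwrite('pics/topc.png',cv2.resize(a,None,fx=3.1,fy=3.1,interpolation=cv2.INTER_CUBIC))
a=cv2.imread('pics/scene0.png')[155:315,250:410]; cv2.imwrite('pics/scenec.png',cv2.resize(a,None,fx=3.7,fy=3.7,interpolation=cv2.INTER_CUBIC))
E
```

```text
(no output)
```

View pics/topc.png

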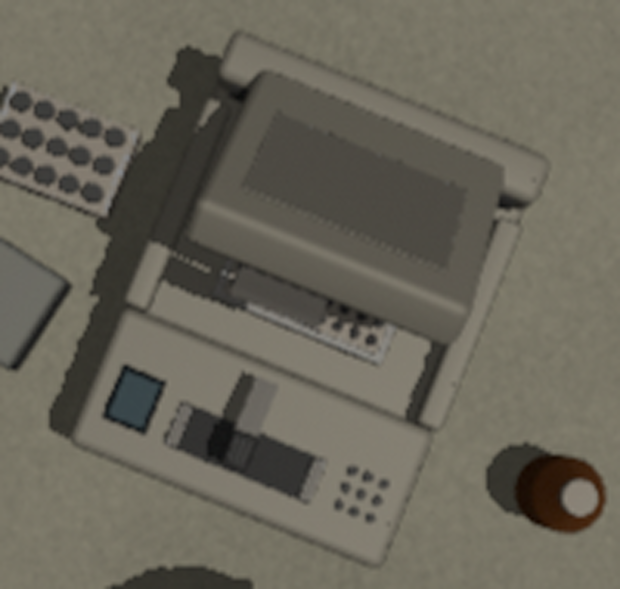

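View pics/scenec.png

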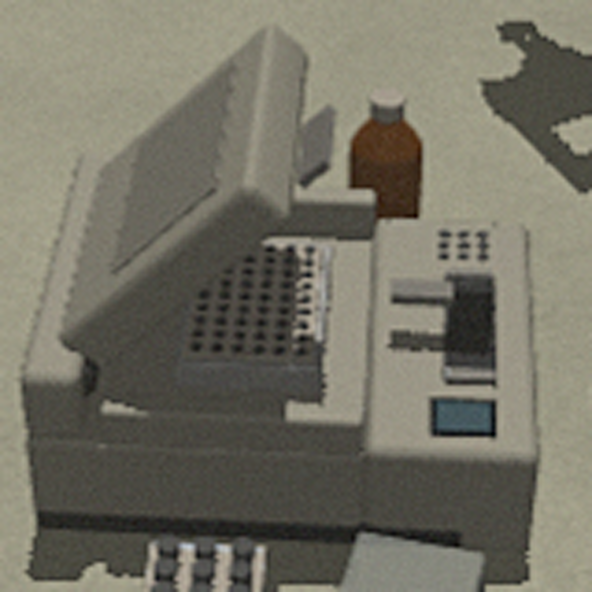

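```bash
cat > fit.py <<'E'
from h import *
from scipy.optimize import least_squares
def M2W(p,P):
    P=np.atleast_2d(P); x,y,a=p[:3]; c,s=np.cos(a),np.sin(a)
    return np.c_[x+c*P[:,0]-s*P[:,1], y+s*P[:,0]+c*P[:,1], P[:,2]]
def lidpt(th,r,y,h): # r from hinge forward, h above underside
    # forward = -x
    c,s=np.cos(th),np.sin(th)
    return [0.245-(r*c-h*s)-0*r if False else 0.245-r*c+h*s, y, 0.115+r*s+h*c]
E
python3 - <<'E'
from fit import *
t=load('top0'); s=load('scene0')
T=lambda u,v:(230+u/3.1,150+v/3.1); S=lambda u,v:(250+u/3.7,155+v/3.7)
C=np.array([[-.045,.13,.09],[-.045,-.13,.09],[.07,.13,.09],[.07,-.13,.09]])
tp=np.array([T(75,440),T(382,563),T(127,308),T(432,428),T(180,425),T(315,478)])
sp=np.array([S(533,462),S(528,222),S(365,457),S(375,224)])
TP=np.r_[C,[[0,.055,.096],[0,-.055,.096]]]
# lid top-face front corners (r=.185,h=.04), tongue
tl=np.array([T(190,235),T(465,340)]); 
sl=np.array([S(262,212),S(285,30)])
def res(p,full=False):
    L=np.array([lidpt(p[3],.185,.1,.04),lidpt(p[3],.185,-.1,.04)])
    rt=proj(t,M2W(p,TP))-tp; rs=proj(s,M2W(p,C))-sp
    rtl=proj(t,M2W(p,L))-tl
    if full: print(rt.round(1).tolist(),rs.round(1).tolist(),rtl.round(1).tolist(), (proj(s,M2W(p,L))-sl).round(1).tolist())
    return np.r_[rt.ravel(),rs.ravel(),.3*rtl.ravel()]
r=least_squares(res,[.45,0,-.4,.8],loss='soft_l1'); p=r.x; print(p); res(p,True)
np.save('p.npy',p)
for q in (0.02,.03,.04,.05):
    g=M2W(p,[[0,q-.035,.135],[.056,q-.035,.128]]); print(q,(proj(t,g)-[230,150])*3.1,(proj(s,g)-[250,155])*3.7)
def draw(q,th):
  for d,fn,o,k,sz in((t,'top0',(230,150),3.1,(200,190)),(s,'scene0',(250,155),3.7,(160,160))):
    a=cv2.imread(f'pics/{fn}.png')[o[1]:o[1]+sz[1],o[0]:o[0]+sz[0]]
    a=cv2.resize(a,None,fx=k,fy=k,interpolation=cv2.INTER_CUBIC); a=np.clip(a.astype(float)*1.5,0,255).astype(np.uint8)
    def box(xs,ys,zs,f,col):
      V=np.array([f(x,y,z) for x in xs for y in ys for z in zs]); U=((proj(d,M2W(p,V))-o)*k)
      for i in range(8):
        for j in range(i):
          if bin(i^j).count('1')==1: cv2.line(a,tuple(map(int,U[i])),tuple(map(int,U[j])),col,1)
    I=lambda x,y,z:[x,y,z]
    box((-.014,.014),(q-.045,q-.025),(.091,.135),I,(0,0,255))
    box((.014,.056),(q-.044,q-.026),(.12,.128),I,(0,255,255))
    box((-.045,.07),(-.13,.13),(.0,.09),I,(0,255,0))
    box((0,.185),(-.1,.1),(0,.04),lambda x,y,z:lidpt(th,x,y,z),(255,0,0))
    box((.185,.207),(-.009,.055),(-.0065,.0005),lambda x,y,z:lidpt(th,x,y,z),(255,0,255))
    cv2.imwrite(f'pics/ov_{fn}_{int(q*1000)}.png',a)
draw(.04,p[3])
E
```

```text
[ 0.4975817   0.03371944 -0.39160746  0.664302  ]
[[-3.0, 0.4], [-0.1, 2.3], [-1.3, -1.9], [1.6, 0.6], [-0.4, -0.5], [-0.7, 0.1]] [[1.5, -1.5], [-0.8, -1.3], [-1.4, -2.1], [-1.0, -3.3]] [[-2.3, -2.0], [-2.3, 0.2]] [[4.5, -1.9], [3.4, 0.8]]
0.02 [[265.78169556 459.60779785]
 [293.67721659 389.40668803]] [[470.19803331 261.15847239]
 [388.35891845 266.17947866]]
0.03 [[253.2431171  454.49959774]
 [281.24336136 384.34583547]] [[470.37661228 270.09017283]
 [388.05844914 275.09090393]]
0.04 [[240.70599559 449.39185394]
 [268.81091713 379.28548735]] [[470.55669382 279.12761468]
 [387.75408845 284.10719216]]
0.05 [[228.17036131 444.28457882]
 [256.3799134  374.2256557 ]] [[470.73829238 288.27260585]
 [387.44576377 293.2301248 ]]
```

View pics/ov_top0_40.png

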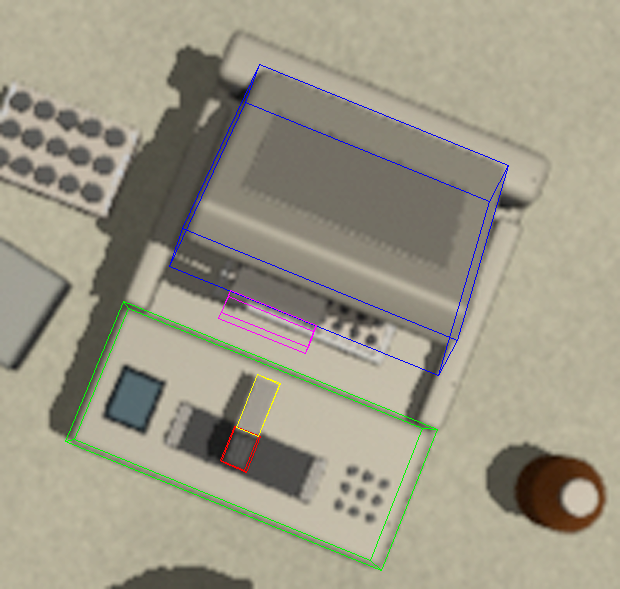

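View pics/ov_scene0_40.png

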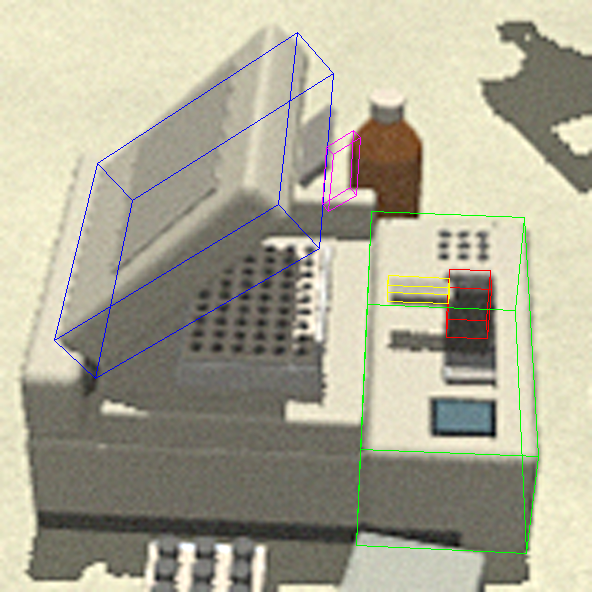

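```bash
python3 - <<'E'
from fit import *
p=np.load('p.npy'); t=load('top0'); s=load('scene0')
for th in (.7,.75,.8,.85,.9,.95):
    L=M2W(p,[lidpt(th,.185,.1,.04),lidpt(th,.185,-.1,.04),lidpt(th,.207,.055,-.003),lidpt(th,.207,-.009,-.003)])
    print(th,((proj(t,L)-[230,150])*3.1).round().tolist(),((proj(s,L)-[250,155])*3.7).round().tolist())
for P in ([0,0,.09],[0,.055,.096],[0,-.055,.096],[.1,0,.155],[.245,0,.115]): print(P,M2W(p,[P]))
E
```

```text
0.7 [[186.0, 221.0], [462.0, 333.0], [223.0, 309.0], [310.0, 344.0]] [[270.0, 199.0], [290.0, 27.0], [346.0, 184.0], [350.0, 127.0]]
0.75 [[190.0, 209.0], [467.0, 322.0], [226.0, 299.0], [314.0, 335.0]] [[257.0, 191.0], [279.0, 20.0], [336.0, 173.0], [340.0, 116.0]]
0.8 [[194.0, 198.0], [473.0, 311.0], [231.0, 288.0], [319.0, 324.0]] [[244.0, 183.0], [267.0, 13.0], [324.0, 163.0], [329.0, 106.0]]
0.85 [[199.0, 185.0], [478.0, 299.0], [235.0, 277.0], [324.0, 313.0]] [[230.0, 176.0], [255.0, 6.0], [312.0, 153.0], [317.0, 96.0]]
0.9 [[204.0, 173.0], [484.0, 287.0], [240.0, 266.0], [329.0, 302.0]] [[216.0, 170.0], [243.0, 0.0], [300.0, 143.0], [305.0, 87.0]]
0.95 [[209.0, 160.0], [489.0, 274.0], [244.0, 254.0], [334.0, 290.0]] [[202.0, 164.0], [230.0, -5.0], [286.0, 134.0], [293.0, 78.0]]
[0, 0, 0.09] [[0.4975817  0.03371944 0.09      ]]
[0, 0.055, 0.096] [[0.51857381 0.08455576 0.096     ]]
[0, -0.055, 0.096] [[ 0.4765896  -0.01711688  0.096     ]]
[0.1, 0, 0.155] [[ 0.59001138 -0.00444803  0.155     ]]
[0.245, 0, 0.115] [[ 0.7240344  -0.05979085  0.115     ]]
```

```bash
cat >> fit.py <<'E'
from scipy.spatial.transform import Rotation as Ro
p=np.load('p.npy')
def W(x,y,z): return M2W(p,[[x,y,z]])[0]
def quat(sign=1):
    a=p[2]; zt=sign*np.array([np.cos(a),np.sin(a),0]); xt=np.array([0,0,-1.]); yt=np.cross(zt,xt)
    return Ro.from_matrix(np.c_[xt,yt,zt]).as_quat()
def Mof(P): # world->machine
    a=p[2]; d=np.array(P[:2])-p[:2]; c,s=np.cos(a),np.sin(a); return np.array([c*d[0]+s*d[1],-s*d[0]+c*d[1],P[2]])
def st(tag=''):
    s=monitor.sense(); print(tag,'t',round(s['clock'],2),'M',Mof(s['position']).round(4),'F',s['contact_force'].round(1),'gap',round(s['finger_gap'],2)); return s
E
python3 - <<'E'
from fit import *
for sg in(1,-1):
  for P in(W(-.06,.036,.25),W(0,.036,.106),W(0,-.07,.106),W(.169,0,.27),W(.095,0,.155)): print(sg,P.round(3),kinematics.ik(P,quat(sg)))
E
```

```text
1 [0.456 0.09  0.25 ] [-5.82917608e-02  1.64428717e-01  1.63738877e+00 -4.44089210e-16
  1.33977517e+00  3.33315700e-01]
1 [0.511 0.067 0.106] [-9.71996570e-02  4.28863882e-01  1.68609292e+00 -4.44089210e-16
  1.02663585e+00  2.94407804e-01]
1 [ 0.471 -0.031  0.106] [-3.14727462e-01  3.44743366e-01  1.81448529e+00 -4.44089210e-16
  9.82364002e-01  7.68799993e-02]
1 [ 0.654 -0.031  0.27 ] [-2.25688398e-01  5.96641305e-01  9.74331411e-01 -4.44089210e-16
  1.57061994e+00  1.65919063e-01]
1 [ 0.585 -0.003  0.155] [-2.04338172e-01  5.09944991e-01  1.41396993e+00 -4.44089210e-16
  1.21767774e+00  1.87269289e-01]
-1 [0.456 0.09  0.25 ] [-5.82917608e-02  1.64428717e-01  1.63738877e+00 -4.44089210e-16
  1.33977517e+00 -2.80827695e+00]
-1 [0.511 0.067 0.106] [-9.71996570e-02  4.28863882e-01  1.68609292e+00 -4.44089210e-16
  1.02663585e+00 -2.84718485e+00]
-1 [ 0.471 -0.031  0.106] None
-1 [ 0.654 -0.031  0.27 ] None
-1 [ 0.585 -0.003  0.155] None
```

```bash
python3 - <<'E'
from fit import *
env.close_gripper(); st('closed')
env.reach(W(-.06,.04,.25),quat()); st('r')
env.movel(W(-.004,.04,.17),velocity=.12); st('above')
snap('scene','s1'); snap('top','t1')
s=load('pics/../s1'); a=s['frame'][140:300,250:410,::-1]; cv2.imwrite('pics/s1c.png',cv2.resize(a,None,fx=3.7,fy=3.7,interpolation=cv2.INTER_CUBIC))
E
```

```text
closed t 0.87 M [-0.0972 -0.6125  0.2313] F [ 0.6 -0.3  0.4] gap -0.01
r t 3.2 M [-0.0596  0.0395  0.2499] F [-0.3  0.5  0.4] gap -0.0
above t 4.17 M [-0.004   0.0401  0.1706] F [ 0.2 -0.7 -0.6] gap -0.0Traceback (most recent call last):
  File "<stdin>", line 6, in <module>
  File "h.py", line 5, in load
    def load(fn): return dict(np.load('pics/'+fn+'.npz'))
                              ~~~~~~~^^^^^^^^^^^^^^^^^^^
    fid = stack.enter_context(open(os.fspath(file), "rb"))
                              ~~~~^^^^^^^^^^^^^^^^^^^^^^^
FileNotFoundError: [Errno 2] No such file or directory: 'pics/pics/../s1.npz'
```

View pics/t1.png

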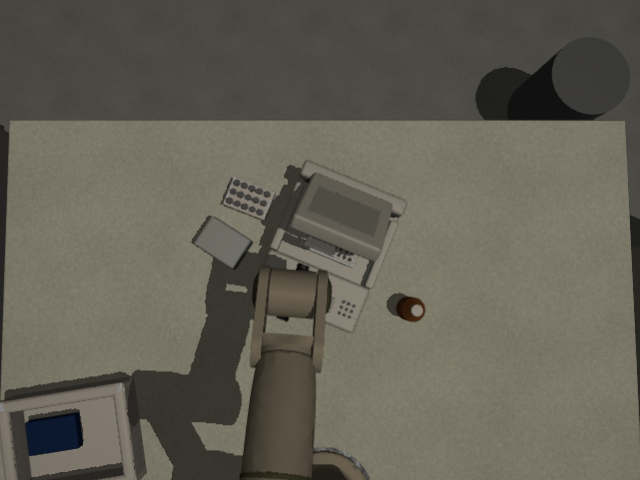

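```bash
cat >> h.py <<'E'
def crop(fn,x,y,w=160,h=160,k=3.7):
    a=load(fn)['frame'][y:y+h,x:x+w,::-1]; cv2.imwrite(f'pics/{fn}c.png',cv2.resize(a,None,fx=k,fy=k,interpolation=cv2.INTER_CUBIC))
E
python3 -c "
from h import *
crop('s1',280,140,140,140,4)"
```

```text
(no output)
```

View pics/s1c.png

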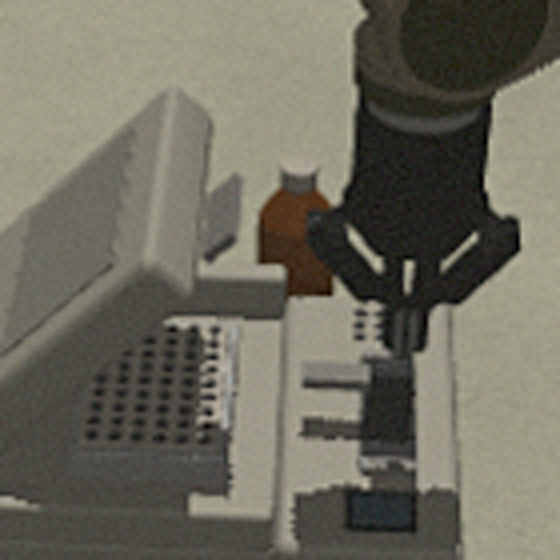

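```bash
python3 - <<'E'
from fit import *
print(env.movel(W(-.002,.04,.107),velocity=.08,guard=10)); st('down')
print(env.movel(W(-.002,-.03,.107),velocity=.04,guard=9)); st('pushed')
env.movel(W(-.002,-.004,.107),velocity=.08); st('back')
env.movel(W(-.03,.02,.2),velocity=.15); 
snap('scene','s2'); st(); crop('s2',280,140,140,140,4)
E
```

```text
False
down t 5.21 M [-0.0017  0.0401  0.1074] F [-0.1 -0.   0.3] gap 0.01
True
pushed t 6.43 M [-0.0021 -0.0127  0.1071] F [0.9 5.8 2.3] gap 0.0
back t 6.69 M [-0.002  -0.004   0.1069] F [0.4 0.3 1.3] gap -0.0
 t 7.56 M [-0.0302  0.0196  0.199 ] F [-0.  -0.2  0.1] gap -0.0
```

View pics/s2c.png

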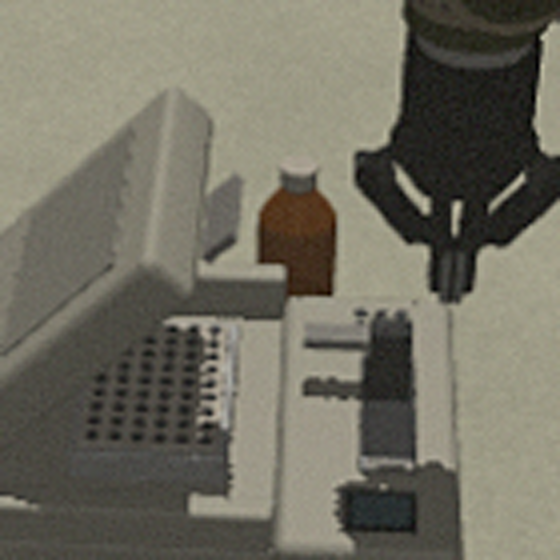

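```bash
cat >> fit.py <<'E'
def quatY(sg=1):
    a=p[2]+np.pi/2; zt=sg*np.array([np.cos(a),np.sin(a),0]); xt=np.array([0,0,-1.]); return Ro.from_matrix(np.c_[xt,np.cross(zt,xt),zt]).as_quat()
def LT(th,dz=0):
    q=lidpt(th,.15,0,.04); return W(q[0]+.011,0,q[2]+dz)
E
python3 - <<'E'
from fit import *
sg=min((1,-1),key=lambda s:(lambda j:9 if j is None else abs(j[5]))(kinematics.ik(LT(.8,.05),quatY(s))))
print(sg)
Q=quatY(sg)
env.movel(W(-.05,.0,.34),velocity=.25); st()
env.reach(LT(.8,.09),Q); st('over')
print(env.movel(LT(.8,-.03),velocity=.04,guard=4)); st('touch')
snap('scene','s3'); crop('s3',240,100,190,190,3.1)
E
```

```text
1
 t 8.28 M [-5.020e-02 -1.000e-04  3.383e-01] F [-0.2 -0.2 -0.4] gap -0.0
over t 9.75 M [1.799e-01 2.000e-04 3.402e-01] F [-0.5  0.5 -0.2] gap -0.0
True
touch t 11.88 M [ 0.1803 -0.      0.2433] F [-0.3  0.5  0.6] gap 0.0
```

View pics/s3c.png

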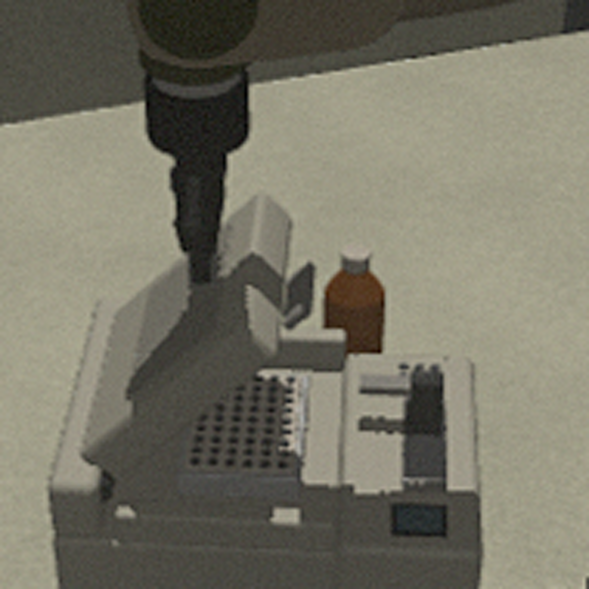

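```bash
python3 - <<'E'
from fit import *
for th,v in((.65,.05),(.5,.05),(.35,.05),(.2,.04),(.1,.03)):
    g=env.movel(LT(th,-.002),velocity=v,guard=25); st(f'{th} {g}')
    if g: break
else:
    g=env.movel(LT(-.03,-.003),velocity=.015,guard=14); st(f'shut {g}')
    snap('scene','s4'); crop('s4',240,100,190,190,3.1)
E
```

```text
0.65 False t 12.49 M [0.1606 0.     0.2356] F [-1.  -0.2 -0.2] gap 0.0
0.5 False t 13.11 M [ 0.1435 -0.      0.2199] F [0.6 0.2 0. ] gap -0.0
0.35 False t 13.72 M [0.1287 0.     0.2018] F [ 0.1  0.8 -1. ] gap 0.0
0.2 False t 14.46 M [ 0.1168 -0.      0.1818] F [-0.3  0.1 -0.4] gap 0.0
0.1 False t 15.12 M [ 0.1106 -0.      0.1675] F [-0.5  0.7  0.1] gap -0.0
shut True t 16.04 M [1.069e-01 1.000e-04 1.550e-01] F [-1.4  0.3  5.6] gap -0.01
```

```bash
ls pics
```

```text
ov_scene0_40.png
ov_top0_40.png
s1.npz
s1.png
s1c.png
s2.npz
s2.png
s2c.png
s3.npz
s3.png
s3c.png
s4.npz
s4.png
s4c.png
scene0.npz
scene0.png
scenec.png
t1.npz
t1.png
top0.npz
top0.png
topc.png
```

View pics/s4c.png

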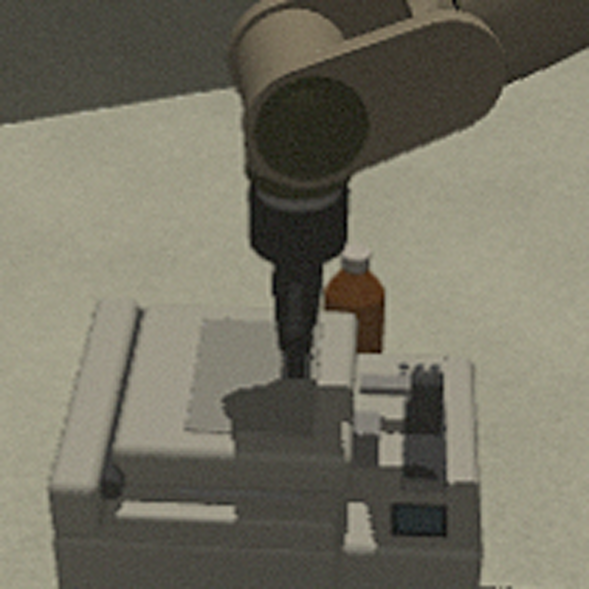

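```bash
python3 - <<'E'
from fit import *
g=env.movel(LT(0,-.006),velocity=.01,guard=18); st(f'press {g}')
env.movel(LT(0,.06),velocity=.12); st('up')
env.movel(W(.0,-.072,.2),velocity=.15); st('side')
snap('scene','s5'); crop('s5',240,140,190,160,3.1)
snap('top','t5'); crop('t5',230,150,200,190,3.1)
E
```

```text
press True t 16.43 M [1.07e-01 1.00e-04 1.55e-01] F [-1.4 -0.6  6.1] gap -0.0
up t 17.08 M [ 1.057e-01 -1.000e-04  2.140e-01] F [-0.4  0.3 -1.1] gap -0.0
side t 18.09 M [ 0.0005 -0.0718  0.2   ] F [ 0.1  1.3 -0.7] gap -0.0
```

View pics/s5c.png

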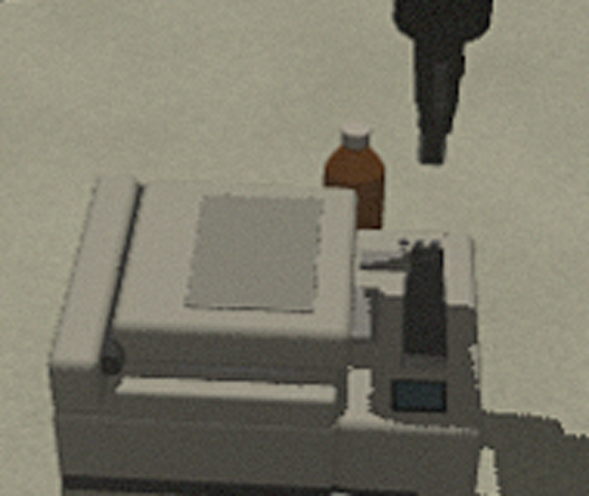

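View pics/t5c.png

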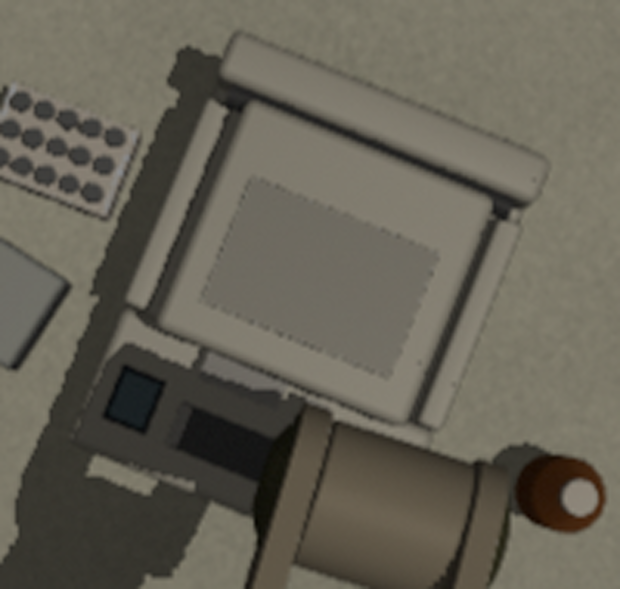

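```bash
python3 - <<'E'
from fit import *
print(env.movel(W(-.002,-.072,.107),velocity=.1,guard=10)); st('down')
g=env.movel(W(-.002,.03,.107),velocity=.04,guard=10); st(f'push {g}')
E
```

```text
False
down t 19.27 M [-0.0016 -0.0719  0.1075] F [-0.2 -0.1  0.4] gap 0.0
push True t 21.17 M [-0.0018  0.0129  0.107 ] F [-3.1 -7.1  4.3] gap 0.0
```

Stopped about where the left stop should be (0.0105 predicted). I'll confirm with a firmer push, then back off and look.

```bash
python3 - <<'E'
from fit import *
g=env.movel(W(-.002,.03,.107),velocity=.02,guard=10); st(f'push2 {g}')
env.movel(W(-.002,-.004,.107),velocity=.08); st('back')
env.movel(W(-.05,-.03,.22),velocity=.15)
env.reach(W(-.1,-.26,.3),quat()); st('away')
snap('scene','s6'); crop('s6',240,140,190,160,3.1)
snap('top','t6'); crop('t6',230,150,200,190,3.1)
t=load('t6');s=load('s6')
for q in(.06,.07):
  g=W(0,q-.035,.135); e=W(.03,q-.035,.128); print(q,[(proj(t,x)-[230,150])*3.1 for x in(g,e)],[(proj(s,x)-[240,140])*3.1 for x in(g,e)])
E
```

```text
push2 True t 21.47 M [-0.0018  0.0127  0.107 ] F [-2.3 -5.6  3.4] gap -0.0
back t 21.82 M [-0.002  -0.0042  0.107 ] F [0.5 0.1 0. ] gap -0.0
away t 23.78 M [-0.0998 -0.2596  0.2995] F [ 1.4 -0.9  0.3] gap 0.0
0.06 [array([[215.63624448, 439.17778475]]), array([[230.8066955 , 401.55670874]])] [array([[425.55578636, 295.77937312]]), array([[387.66335915, 301.14283819]])]
0.07 [array([[203.10367532, 434.07148411]]), array([[218.36085147, 396.48840392]])] [array([[425.71051491, 303.62628783]]), array([[387.59078476, 308.9850624 ]])]
```

View pics/s6c.png

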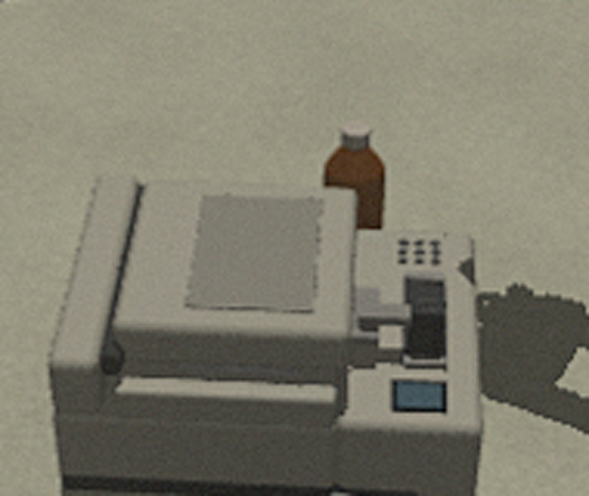

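View pics/t6c.png

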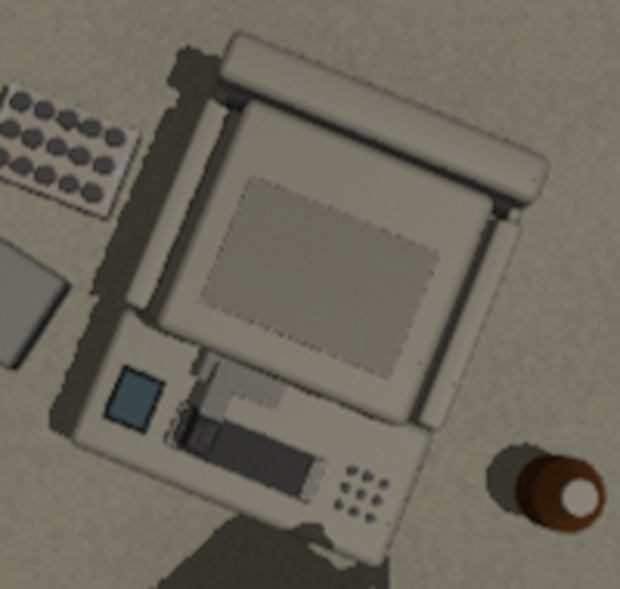

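```bash
python3 - <<'E'
from fit import *
env.hold(.2); job.hand_in(); st()
a=load('top0')['frame'].astype(int);b=load('t6')['frame'].astype(int)
D=abs(a-b).max(2); print(D[170:275,185:250].max(), D[290:325,392:430].max())
E
```

```text
the job is handed in; nothing more can be done
the job is handed in; nothing more can be done
```

The job is done and handed in at about 24 s on the robot's clock: the lock was unlocked, the lid shut, then the lock slid fully left.

- **Unlock:** I pushed the grip from about 0.041 to the right-hand stop. The arm stopped on contact within 1.5 mm of where I expected, and the picture agrees.
- **Lid:** I eased it down slowly along its arc, with the last part at 15 mm/s. The fingertip ended at 155 mm height, which is the shut height. A further press moved it no lower.
- **Lock:** I pushed the grip left until it stopped, and a second push moved it no further. The stop came about 2 mm past my prediction, which is within camera error. The final top picture shows the grip against the left end stop, where a lock value of 0.07 should put it.
- **Bystanders:** The bottle is in the same place in both pictures, as are the parts of the rack and tip box inside the crop. I compared them by eye only, because my numeric picture comparison didn't run after the hand-in.
- **Forces:** The tool forces I read stayed under 10 N. The gripper was clear of everything at the end.

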